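# Cam-lock a cabinet end panel at the stores bench

## Task

Fit the blue end panel to the white board: push it up until it meets the rubber seal so that its bolt head goes into the cam lock, then use the screwdriver from the stand to turn the cam lock clockwise until it has drawn the panel fully home, snug but not overtightened, and put the screwdriver back upright in its stand. Be gentle, do not force the panel, cam or bolt, and leave the other things on the bench where they are.

Things in the scene. Friction and masses are not known exactly. Their poses are not given: they have to be found in the camera images.
- panel (a joint): gap in m between the blue end panel and the white board: 0 = home, 0.02 to 0.035 at the start, 0.0035 = touching the rubber seal. Slides with about 1 N of friction. The seal is a spring (1 N per mm, 3.5 N at home) and pushes the panel back out to about 3 mm when nothing holds it. Before the cam is turned the gap must be under 5 mm, or the cam's hook misses the bolt head
- panel_push (a point): centre of the outer (away from the white board) face of the blue upright panel, 200 long x 16 thick x 78 mm high, standing just over the bench; the point is 40 mm above the bench. Its y axis points horizontally from the panel towards the white board (the way to push), its x axis along the panel
- cam (a joint): cam angle in rad, growing clockwise seen from above; -0.05 to 0.05 at the start. The panel is home somewhere between 0.65 and 1.2, as this bolt's length (not measurable) has it, so go by resistance: 0.03 to 0.06 N m idle, slowly rising to 0.15 to 0.25 just before home, then steeply; 0.3 to 0.38 is snug, over 0.45 too tight. Slot play makes the screwdriver turn about 0.1 rad more. It stays put
- cam_slot (a point): middle of the screwdriver slot in the top face of the brass cam disc (44 mm across, top 42 mm above the bench, 2 mm proud of the white board, which lies flat, 200 x 160 x 40 mm). The slot is 22.2 mm long, 4.4 mm wide and 8 mm deep, with a flat floor and closed ends; it runs along this point's x axis and turns with the cam. z is up
- driver_grip (a point): centre of the orange square handle of the screwdriver, 28 x 28 mm and 70 mm tall, with sides square to this point's x and y axes; at the start it stands upright in its stand, blade down, handle resting on the stand, this point 101 mm above the bench. z points up from the blade to the handle. Weighs about 120 g
- driver_tip (a point): middle of the lower end of the screwdriver's flat blade, 95 mm below the middle of the handle. The blade is 20 mm wide along this point's x axis and 3 mm thick along y, 26 mm long, on a 10 mm round shank; the handle begins 60 mm above the tip
- stand_mouth (a point): middle of the mouth of the round hole, 27 mm across and 64 mm deep, in the top of the fixed dark wooden screwdriver stand, 75 x 75 x 66 mm; the point is 66 mm above the bench
- spare_cam: spare brass cam, 40 mm across x 12 mm, lying on the white board; origin at its underside; leave alone
- wrapped_ring: paper-wrapped ring, 52 mm across x 30 mm, standing on the white board; origin at its underside; leave alone
- roll_a: paper-wrapped part, 90 mm across x 70 mm high, on the bench; leave alone
- roll_b: paper-wrapped part, 80 mm across x 50 mm high, on the bench; leave alone
- carton: cardboard carton 100 x 140 x 70 mm on the bench; leave alone
- tape_measure: yellow tape measure 60 x 30 x 55 mm on the bench; leave alone
- bolt_tray: blue open tray 100 x 140 x 40 mm on the bench; leave alone
There are look-alikes about, which are no part of the job. Leave any turquoise look-alike of the part that bears driver_grip alone. Of the things that look like the part that bears stand_mouth, the smaller one is meant.

How it is judged (in metres and radians):
On the way, in this order (a step that is already met when the one before it is completed fails the run):
1. the panel is pushed up to the seal (gap under 5 mm) with the cam still open (value of joint panel below 0.005 m and value of joint cam below 0.3 rad), for 0.2 s.
2. the screwdriver blade is seated in the slot, at least 4 mm deep, with the cam still open (z of driver_tip in the frame of cam_slot below -0.004 m and horizontal distance between driver_tip and cam_slot below 0.005 m and value of joint cam below 0.5 rad), for 0.1 s.
3. the cam is turned with the screwdriver in the slot until the panel is home (value of joint panel below 0.001 m and value of joint cam above 0.5 rad and z of driver_tip in the frame of cam_slot below -0.003 m), for 0.1 s.
At the end, for the whole second after the job is handed in: the panel is held home by the cam, gap under 1 mm, cam turned past 0.5 rad; the screwdriver stands upright in its stand, fully down (handle centre under 106 mm high, within 12 mm of the hole's axis, tilted less than 0.12 rad) and released (value of joint panel below 0.001 m and value of joint cam above 0.5 rad and horizontal distance between driver_grip and stand_mouth below 0.012 m and height (world z) of driver_grip below 0.106 m and angle between driver_grip's own z axis and vertical below 0.12 rad); the robot touches nothing.
It fails at once if the bolt is overtightened (over 40 N between cam and bolt) (contact force between cam and bolt above 40 N).
It fails at once if the panel is pushed with more than 30 N (contact force between any of the arm, the fingers and panel above 30 N).
It fails at once if the cam is pressed or wrenched with more than 80 N (contact force between driver and cam above 80 N).
It fails at once if a bystander is moved more than 20 mm (distance of any of spare_cam, wrapped_ring, roll_a, roll_b, carton, tape_measure, bolt_tray from where it was at the start of the episode above 0.02 m).
It also fails if it takes over 72 s, if anything falls off the work surface, if the arm or the gripper's body presses on something with over 40 N, if the wrist force passes 120 N, or if a joint passes its speed limit or range.

## Robot

A 6-joint arm with a two-finger parallel gripper is mounted at the origin on the work surface. World frame = base frame: x ahead of the robot, y to its left, z up, the work surface at z = 0. Lengths are in mm, angles in degrees, forces in N, time in s.
With the tool pointing down it reaches from about 300 to 850 mm from the base axis. Payload 4.2 kg.
Tool frame: the origin (TCP) lies at the very end of the fingers, on their centre line; the grasp point (between the pads) lies 19 mm behind it (env.grasp_offset is the distance from the TCP to the grasp point, in mm); z points along the fingers, y is the line along which they close (so a half turn about z gives the same grasp; the last joint's range is limited). The gripper opens to 91 mm and grips with 3 to 60 N. Pads are 32 mm wide; open, the fingers measure 118 mm over their backs; the gripper's body (76 mm by 178 mm) begins 60 mm behind the grasp point.
Start: joints at [-73.625, 18.312, 89.639, -0, 72.044, -1.146], TCP at [173.11, -548.339, 213.976] pointing down, gripper open.
Joint ranges: [-177.97, 177.97], [-48.28, 115.42], [12.27, 149.76], [-77.06, 257.06], [2.81, 150.46], [-146.56, 146.56]. Speed limits (degrees/s): [147.25, 147.25, 180, 180, 180, 180].

## Interface

Orientations are given as [roll, pitch, yaw] about the fixed x, y, z axes, in that order (R = Rz(yaw) Ry(pitch) Rx(roll)).
In Python, from workcell import env gives the robot as it stands. The module is installed in compiled form; this text tells all that it offers.
- The arm moves only by the tool send_rows, never from a script. Its argument "motion" is a list of rows, each an object of numbers: "tx", "ty", "tz": the shift along the tool's x, y, z in units of 500 mm (1.0 is 500 mm); "rx", "ry", "rz": the turn, a rotation vector about the tool's x, y, z in units of 30 degrees (1.0 is 30 degrees); "gripper": the closure, from -1 (fully open) to 1 (shut). In form: [{"tx": .., "ty": .., "tz": .., "rx": .., "ry": .., "rz": .., "gripper": ..}, ...]. A call has 1 to 12 rows; each row shifts and turns the commanded pose from where the row before left it, along the tool's axes as they then stand; what a row does not reach is not made up. A row lasts 1/8 s, in which the tool goes at most 62.5 mm and 10.7 degrees, less where a joint would pass 70% of its speed; a pose out of reach is approached as far as the arm can. A call with a number of a shift or a turn outside -1 to 1 is refused whole. A call with a gripper value outside its range is refused whole. The fingers move at their own pace and stop on an object; "grip_force" is the grip in N (left out, the last holds). Time passes only in rows, so rows that do not move let the fingers close. It gives the time, the measured TCP pose, the force, the opening and the grip force at its end, in the units of the state.
- env.state(): the state, without advancing time (a new reading comes with each control period).
- env.grab_frame(name): name is "scene" or "top" or "wrist"; returns a dict with "frame" (420x560x3 uint8, red, green, blue), "vertical_fov" (degrees; the focal length in pixels is half the picture's height over the tangent of half this angle, whatever the lens; pixels are square), "cx", "cy" (the principal point, pixels), "rvec" (rotation vector, rad) and "tvec" (3), from world to camera coordinates, as OpenCV has them; the wrist camera has in their place "T_tool_cam" (4x4, takes a point from camera to tool coordinates, whose origin is the TCP and whose axes are the flange's). Camera axes: x right, y down, z forward; pixel columns grow to the right and rows downward; lengths in mm; the calibration is good to about 2 mm. A picture is of the moment at which its call begins: read the wrist's pose just before it. There is no depth.
- env.job_done(): hands the job in; it is judged then, once.
The state is a dict: "time_s": time; "qpos": joint angles; "qvel": joint speeds; "effort": joint torques, N m; "ee_pos": TCP position; "ee_rot": TCP orientation; "force": force on the tool from outside, world axes, zero at the start; "torque": the same for the moment, N m; "gripper_width": finger opening in mm; "gripper_force": force on a finger pad.
Only numpy, scipy, OpenCV 4.12 (cv2) and the standard library are available. Lean on these libraries where they do the work, as an engineer would, in place of code of your own. Each camera call takes 0.05 s, during which the arm holds its last target. There are 200 camera calls.

## Working session

There is one attempt and no reset: what is moved stays moved. The work goes in short steps, Python scripts to look and compute and a tool call to move; the robot and the scene stay as the last step left them, time stands still between calls to the robot, and variables do not carry over. Pictures are saved under pics/ and viewed, at most 11 in all, crops included, and the job is handed in when it is done.

Besides the shell and the picture viewer there is one more tool, called after ">>>" as a command line: name --argument value ..., lists and objects as JSON in quotes. send_rows: Moves the arm, as the interface text tells. Shifts and turns lie within -1 to 1; 1 stands for 500 mm of shift or 30 degrees of turn. Its arguments: {"type":"object","properties":{"motion":{"type":"array"},"grip_force":{"type":"number"}},"required":["motion"]}

```bash
ls; mkdir -p pics; cat > h.py <<'E'
import numpy as np, cv2
from workcell import env
from scipy.spatial.transform import Rotation as Ro
def cam(name):
    s=env.state(); g=env.grab_frame(name)
    im=np.ascontiguousarray(g["frame"][...,::-1])
    f=im.shape[0]/2/np.tan(np.radians(g["vertical_fov"])/2)
    K=np.array([[f,0,g["cx"]],[0,f,g["cy"]],[0,0,1.]])
    if "rvec" in g:
        R=cv2.Rodrigues(np.array(g["rvec"],float))[0]; t=np.array(g["tvec"],float).ravel()
    else:
        T=np.eye(4); T[:3,:3]=Ro.from_euler('xyz',s["ee_rot"],degrees=True).as_matrix(); T[:3,3]=s["ee_pos"]
        M=np.linalg.inv(T@np.array(g["T_tool_cam"])); R,t=M[:3,:3],M[:3,3]
    return im,K,R,t
def ray(px,z,K,R,t):
    "pixel(s) -> world point on plane z"
    px=np.atleast_2d(px).astype(float)
    d=(R.T@np.linalg.inv(K)@np.c_[px,np.ones(len(px))].T).T
    c=-R.T@t
    return c+d*((z-c[2])/d[:,2])[:,None]
def proj(P,K,R,t):
    q=(K@(R@np.atleast_2d(P).T+t[:,None])).T
    return q[:,:2]/q[:,2:]
E
python3 - <<'E'
from h import *
print(env.state())
for n in("scene","top","wrist"):
    im,K,R,t=cam(n); cv2.imwrite(f"pics/{n}0.png",im); print(n,K[0,0],K[0,2],K[1,2],-R.T@t, R[2])
    np.savez(f"{n}0.npz",im=im,K=K,R=R,t=t)
E
```

```text
pics
{'time_s': 0.0, 'qpos': array([-7.36249405e+01,  1.83513579e+01,  8.97070639e+01,  6.27136294e-04,
        7.20419496e+01, -1.14761338e+00]), 'qvel': array([-0.03655405, -0.02354491,  0.05646852,  0.09316796, -0.02478947,
       -0.02437405]), 'effort': array([ 1.11899302e-03, -4.12452900e+01, -2.31975800e+01,  7.27002276e-02,
        4.54129104e-02, -1.38528603e-04]), 'ee_pos': array([ 172.96930836, -547.8416372 ,  213.11864834]), 'ee_rot': array([-1.79899661e+02, -2.60639001e-03,  1.75224768e+01]), 'force': array([-0.33616796,  0.89785163,  0.06496442]), 'torque': array([ 0.0342241 , -0.0031521 ,  0.06727485]), 'gripper_force': 0.0, 'gripper_width': 91.01116171210525}
scene 432.96203524857316 272.447121122609 208.170913816984 [1301.6191603  -325.304888    804.48180126] [-0.71210205  0.27138411 -0.64750393]
top 455.668280104016 273.5966072444431 212.6389983917384 [3.60257345e+02 1.20085289e+00 1.53729764e+03] [ 0.1091036   0.00748244 -0.99400222]
wrist 300.10089765995775 276.5936651838419 210.55790537965646 [ 249.30697969 -522.76472349  383.90130256] [-0.27225688 -0.08377251 -0.958571  ]
```

View pics/top0.png

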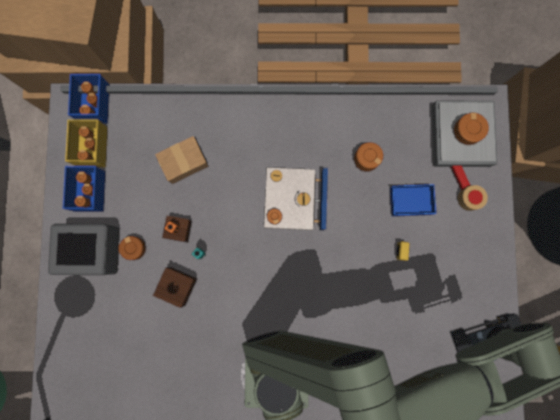

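View pics/scene0.png

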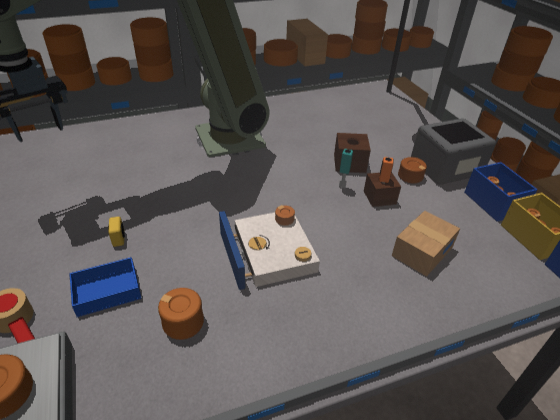

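The top view shows the orange driver in the smaller dark stand at about (176,229). Look-alikes are the larger empty stand at (175,287) and the turquoise driver at (198,253). The white board is at (290,198), with the blue panel on its right at (323,198). There are two brass discs, at (303,199) with a slot and at (276,176). I'll check these in a close crop.

```bash
python3 - <<'E'
from h import *
d=np.load("top0.npz");im,K,R,t=[d[k] for k in("im","K","R","t")]
a=cv2.resize(im[160:240,255:335],(480,480),interpolation=cv2.INTER_CUBIC)
s=np.load("scene0.npz")
b=cv2.resize(s["im"][200:290,210:330],None,fx=4,fy=4,interpolation=cv2.INTER_CUBIC)
c=np.zeros((590,800,3),np.uint8)
a=cv2.resize(im[165:235,262:332],(400,400),interpolation=cv2.INTER_CUBIC);c[:400,:400]=a
e=cv2.resize(im[205:275,150:220],(400,400),interpolation=cv2.INTER_CUBIC);c[:400,400:]=e
cv2.imwrite("pics/crop1.png",c[:400])
for n,p,z in [("base",None,0),("driver",(174,226),136),("stand",(176,229),66),("cam",(303,199),42),("spare",(276,176),52),("panel",(323,198),78),("turq",(198,253),100),("big",(175,287),66)]:
    print(n, proj([0,0,0],K,R,t) if p is None else ray(p,z,K,R,t).round())
E
```

```text
base [[276.51698518 373.60038137]]
driver [[471. 319. 136.]]
stand [[467. 328.  66.]]
cam [[570. -85.  42.]]
spare [[645.   5.  52.]]
panel [[ 569. -147.   78.]]
turq [[389. 249. 100.]]
big [[281. 326.  66.]]
```

View pics/crop1.png

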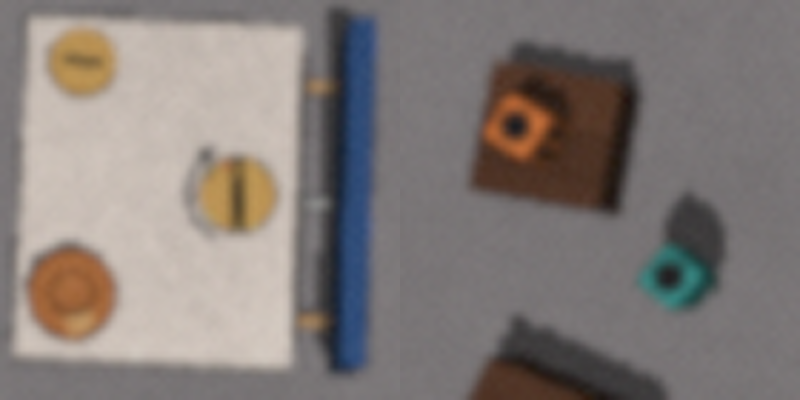

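The crop confirms the choices. The orange driver is in the small stand, the cam is the disc beside the panel at crop (238,194) with its slot along the panel, and the spare cam is at the far corner. I'll move the wrist camera over the panel and cam.

>>> send_rows --motion '[{"rz": 0.29, "gripper": 1}, {"rz": 0.29, "gripper": 1}, {"tx": 0.077, "ty": -0.074, "tz": -0.007, "gripper": 1}, {"tx": 0.077, "ty": -0.074, "tz": -0.007, "gripper": 1}, {"tx": 0.077, "ty": -0.074, "tz": -0.007, "gripper": 1}, {"tx": 0.077, "ty": -0.074, "tz": -0.007, "gripper": 1}, {"tx": 0.077, "ty": -0.074, "tz": -0.007, "gripper": 1}, {"tx": 0.077, "ty": -0.074, "tz": -0.007, "gripper": 1}, {"tx": 0.077, "ty": -0.074, "tz": -0.007, "gripper": 1}, {"tx": 0.077, "ty": -0.074, "tz": -0.007, "gripper": 1}, {"tx": 0.077, "ty": -0.074, "tz": -0.007, "gripper": 1}, {"tx": 0.077, "ty": -0.074, "tz": -0.007, "gripper": 1}]'

```text
invalid input at $.motion[0]: expected keys tx, ty, tz, rx, ry, rz, gripper
```

```bash
cat > look.py <<'E'
from h import *
import sys
im,K,R,t=cam("wrist"); n=sys.argv[1]
cv2.imwrite(f"pics/{n}.png",im); np.savez(f"{n}.npz",im=im,K=K,R=R,t=t)
s=env.state(); print(s["time_s"],s["ee_pos"].round(1),s["ee_rot"].round(2),s["force"].round(1),s["torque"].round(3),s["gripper_width"].round(1),-R.T@t)
E
sleep 1; python3 look.py w1
```

```text
Traceback (most recent call last):
  File "look.py", line 5, in <module>
    s=env.state(); print(s["time_s"],s["ee_pos"].round(1),s["ee_rot"].round(2),s["force"].round(1),s["torque"].round(3),s["gripper_width"].round(1),-R.T@t)
                                                                                                                        ^^^^^^^^^^^^^^^^^^^^^^^^
AttributeError: 'float' object has no attribute 'round'
```

View pics/w1.png

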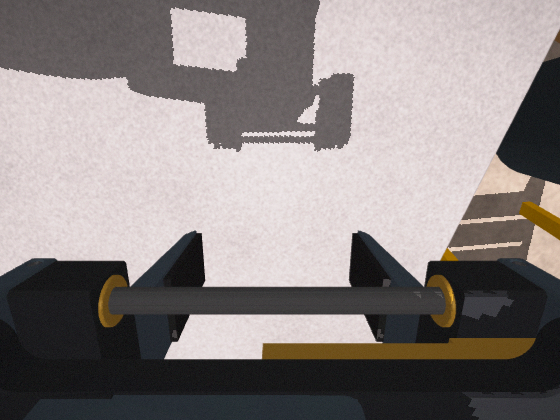

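The move was refused because every key is required. The wrist picture shows only bare bench ahead, with the fingers filling the lower part around (280,250), so targets have to lie toward tool +x.

>>> send_rows --motion '[{"tx": 0, "ty": 0, "tz": 0, "rx": 0, "ry": 0, "rz": 0.29, "gripper": 1}, {"tx": 0, "ty": 0, "tz": 0, "rx": 0, "ry": 0, "rz": 0.29, "gripper": 1}, {"tx": 0.058, "ty": -0.08, "tz": -0.007, "rx": 0, "ry": 0, "rz": 0, "gripper": 1}, {"tx": 0.058, "ty": -0.08, "tz": -0.007, "rx": 0, "ry": 0, "rz": 0, "gripper": 1}, {"tx": 0.058, "ty": -0.08, "tz": -0.007, "rx": 0, "ry": 0, "rz": 0, "gripper": 1}, {"tx": 0.058, "ty": -0.08, "tz": -0.007, "rx": 0, "ry": 0, "rz": 0, "gripper": 1}, {"tx": 0.058, "ty": -0.08, "tz": -0.007, "rx": 0, "ry": 0, "rz": 0, "gripper": 1}, {"tx": 0.058, "ty": -0.08, "tz": -0.007, "rx": 0, "ry": 0, "rz": 0, "gripper": 1}, {"tx": 0.058, "ty": -0.08, "tz": -0.007, "rx": 0, "ry": 0, "rz": 0, "gripper": 1}, {"tx": 0.058, "ty": -0.08, "tz": -0.007, "rx": 0, "ry": 0, "rz": 0, "gripper": 1}, {"tx": 0.058, "ty": -0.08, "tz": -0.007, "rx": 0, "ry": 0, "rz": 0, "gripper": 1}, {"tx": 0.058, "ty": -0.08, "tz": -0.007, "rx": 0, "ry": 0, "rz": 0, "gripper": 1}]'

```text
time_s: 1.7
ee_pos: [463.0, -146.3, 249.0]
ee_rot: [180.0, -0.0, 0.1]
force: [0.3, -0.5, 0.6]
gripper_width: 0.3
gripper_force: 0.0
```

```bash
sed -i 's/s\["gripper_width"\].round(1)/round(float(s["gripper_width"]),1)/' look.py; python3 look.py w2
```

```text
1.75 [ 466.4 -142.   249.4] [-179.76   -0.24    0.3 ] [ 3.9  3.2 -0.2] [ 0.158 -0.16  -0.023] 0.4 [ 542.94123427 -144.98169883  419.7435737 ]
```

View pics/w2.png

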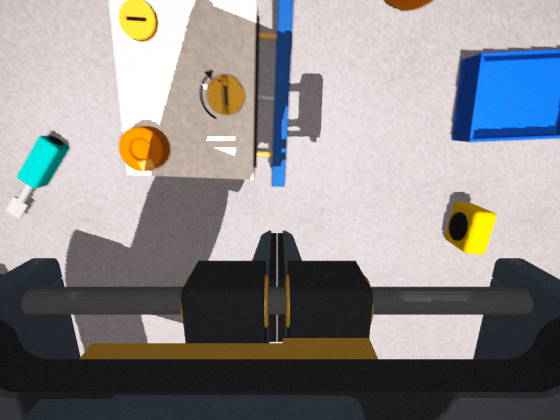

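The wrist view shows the blue panel as a strip from (286,186) to about (293,0), and the cam disc at (224,94) with its slot upright in the image. Turquoise is at (40,165) and must be kept clear. I'll measure the edges.

```bash
cat > m.py <<'E'
from h import *
d=np.load("w2.npz");im,K,R,t=[d[k] for k in("im","K","R","t")]
hsv=cv2.cvtColor(im,cv2.COLOR_BGR2HSV)
b=(cv2.inRange(hsv,(100,120,50),(125,255,255))>0); b[:,:255]=0;b[:,330:]=0
rows=[r for r in range(5,182,4) if b[r].any()]
for nm,fn in(("outer",lambda r:np.where(b[r])[0].max()+1),("inner",lambda r:np.where(b[r])[0].min())):
    P=ray([(fn(r),r+.5) for r in rows],78,K,R,t)
    c=np.polyfit(P[:,0],P[:,1],1); res=P[:,1]-np.polyval(c,P[:,0])
    c=np.polyfit(P[abs(res)<3,0],P[abs(res)<3,1],1)
    print(nm,"y at 500,570:",np.polyval(c,[500,570]).round(1),"ang",np.degrees(np.arctan(c[0])).round(2),"std",res.std().round(2))
ys,xs=np.where(b[:200]); print("lower end",ray([(280,ys.max())],78,K,R,t))
g=cv2.inRange(hsv[60:130,190:255],(15,100,60),(32,255,255)); ys,xs=np.where(g)
c,lab,st,ce=cv2.connectedComponentsWithStats(g)[0:4]; i=1+st[1:,4].argmax()
(ctr,rad)=cv2.minEnclosingCircle(np.argwhere(lab==i)[:,::-1].astype(np.float32)); print(ctr,rad)
px=np.array(ctr)+(190.5,60.5); print("cam",px,ray(px,42,K,R,t))
E
python3 m.py
```

```text
outer y at 500,570: [-155.1 -157.7] ang -2.14 std 0.43
inner y at 500,570: [-140.8 -143.2] ang -2.03 std 0.4
lower end [[ 472.29185575 -149.04715321   78.        ]]
(35.11111068725586, 34.22222137451172) 20.3731632232666
cam [225.61111069  94.72222137] [[572.94697739 -84.87470324  42.        ]]
```

>>> send_rows --motion '[{"tx": 0.107, "ty": 0.05, "tz": 0, "rx": 0, "ry": 0, "rz": 0, "gripper": 1}, {"tx": 0.107, "ty": 0.05, "tz": 0, "rx": 0, "ry": 0, "rz": 0.07, "gripper": 1}, {"tx": 0, "ty": 0, "tz": 0.1, "rx": 0, "ry": 0, "rz": 0, "gripper": 1}, {"tx": 0, "ty": 0, "tz": 0.1, "rx": 0, "ry": 0, "rz": 0, "gripper": 1}, {"tx": 0, "ty": 0, "tz": 0.1, "rx": 0, "ry": 0, "rz": 0, "gripper": 1}, {"tx": 0, "ty": 0, "tz": 0.1, "rx": 0, "ry": 0, "rz": 0, "gripper": 1}, {"tx": 0, "ty": 0, "tz": 0.05, "rx": 0, "ry": 0, "rz": 0, "gripper": 1}, {"tx": 0, "ty": 0, "tz": 0, "rx": 0, "ry": 0, "rz": 0, "gripper": 1}, {"tx": 0, "ty": 0, "tz": 0, "rx": 0, "ry": 0, "rz": 0, "gripper": 1}]'

```text
time_s: 2.88
ee_pos: [570.3, -198.0, 25.1]
ee_rot: [180.0, -0.1, -2.0]
force: [0.3, -0.2, -0.0]
gripper_width: 0.5
gripper_force: 0.0
```

>>> send_rows --motion '[{"tx": 0, "ty": -0.02, "tz": 0, "rx": 0, "ry": 0, "rz": 0, "gripper": 1}, {"tx": 0, "ty": -0.02, "tz": 0, "rx": 0, "ry": 0, "rz": 0, "gripper": 1}, {"tx": 0, "ty": -0.008, "tz": 0, "rx": 0, "ry": 0, "rz": 0, "gripper": 1}, {"tx": 0, "ty": -0.008, "tz": 0, "rx": 0, "ry": 0, "rz": 0, "gripper": 1}, {"tx": 0, "ty": -0.008, "tz": 0, "rx": 0, "ry": 0, "rz": 0, "gripper": 1}, {"tx": 0, "ty": -0.008, "tz": 0, "rx": 0, "ry": 0, "rz": 0, "gripper": 1}, {"tx": 0, "ty": 0, "tz": 0, "rx": 0, "ry": 0, "rz": 0, "gripper": 1}]'

```text
time_s: 3.75
ee_pos: [570.4, -161.1, 23.8]
ee_rot: [-180.0, 0.0, -2.0]
force: [-0.3, 0.0, 0.8]
gripper_width: 0.7
gripper_force: 0.0
```

```bash
python3 look.py w3; python3 - <<'E'
from h import *
a=np.load("w3.npz")["im"]; d=np.load("w2.npz")["im"]
c=np.zeros((420,800,3),np.uint8); c[:,:560]=a
c[:360,560:]=cv2.resize(d[20:140,230:310],(240,360),interpolation=cv2.INTER_CUBIC); cv2.imwrite("pics/c3.png",c)
E
```

```text
3.8 [ 570.3 -161.2   23.7] [-1.7998e+02  4.0000e-02 -1.9700e+00] [-0.1 -0.1 -0.5] [ 0.049 -0.03  -0.031] 0.3 [ 650.48113028 -162.84312321  194.43077222]
```

View pics/c3.png

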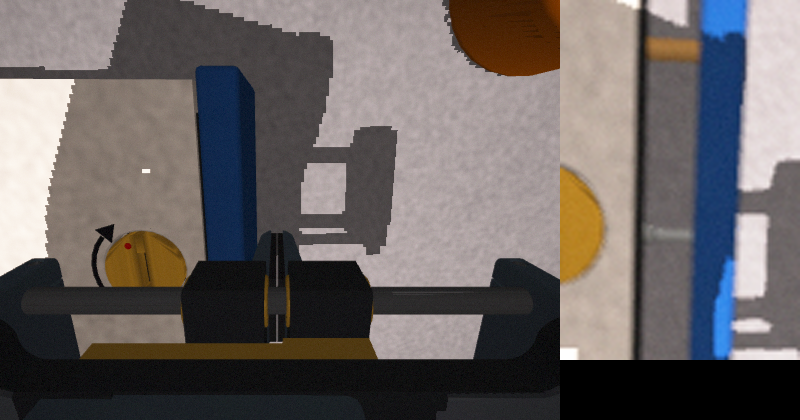

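The panel shows at (195–255, 70–260), close to the board edge but apparently not yet tight. I'll work out the starting gap from the first view.

```bash
python3 - <<'E'
from h import *
for n,ps in(("w2",[((256,87),40),((277,87),78),((291,87),78)]),("w3",[((192,85),40),((197,85),78),((239,85),78)])):
    d=np.load(n+".npz");K,R,t=[d[k] for k in("K","R","t")]
    for p,z in ps: print(n,p,ray(p,z,K,R,t).round(1))
E
```

```text
w2 (256, 87) [[ 581.7 -120.7   40. ]]
w2 (277, 87) [[ 577.8 -145.4   78. ]]
w2 (291, 87) [[ 577.9 -160.2   78. ]]
w3 (192, 85) [[ 668.4 -122.9   40. ]]
w3 (197, 85) [[ 664.  -134.6   78. ]]
w3 (239, 85) [[ 663.4 -149.7   78. ]]
```

>>> send_rows --motion '[{"tx": 0, "ty": -0.005, "tz": 0, "rx": 0, "ry": 0, "rz": 0, "gripper": 1}, {"tx": 0, "ty": -0.005, "tz": 0, "rx": 0, "ry": 0, "rz": 0, "gripper": 1}, {"tx": 0, "ty": -0.004, "tz": 0, "rx": 0, "ry": 0, "rz": 0, "gripper": 1}, {"tx": 0, "ty": 0, "tz": 0, "rx": 0, "ry": 0, "rz": 0, "gripper": 1}]'

```text
time_s: 4.3
ee_pos: [570.8, -154.2, 23.9]
ee_rot: [-180.0, 0.0, -2.0]
force: [-0.4, 0.1, 0.2]
gripper_width: 0.5
gripper_force: 0.0
```

>>> send_rows --motion '[{"tx": 0, "ty": -0.002, "tz": 0, "rx": 0, "ry": 0, "rz": 0, "gripper": 1}, {"tx": 0, "ty": 0, "tz": 0, "rx": 0, "ry": 0, "rz": 0, "gripper": 1}]'

```text
time_s: 4.55
ee_pos: [570.9, -153.5, 24.0]
ee_rot: [180.0, -0.0, -2.0]
force: [0.1, -0.3, 0.1]
gripper_width: 0.3
gripper_force: 0.2
```

>>> send_rows --motion '[{"tx": 0, "ty": -0.002, "tz": 0, "rx": 0, "ry": 0, "rz": 0, "gripper": 1}, {"tx": 0, "ty": 0, "tz": 0, "rx": 0, "ry": 0, "rz": 0, "gripper": 1}]'

```text
time_s: 4.8
ee_pos: [571.0, -152.6, 24.0]
ee_rot: [180.0, -0.0, -2.0]
force: [-0.1, -1.2, -0.9]
gripper_width: 0.2
gripper_force: 0.6
```

>>> send_rows --motion '[{"tx": 0, "ty": -0.002, "tz": 0, "rx": 0, "ry": 0, "rz": 0, "gripper": 1}, {"tx": 0, "ty": 0, "tz": 0, "rx": 0, "ry": 0, "rz": 0, "gripper": 1}]'

```text
time_s: 5.05
ee_pos: [571.0, -151.7, 24.0]
ee_rot: [180.0, -0.0, -2.0]
force: [0.2, -3.4, -0.4]
gripper_width: 0.1
gripper_force: 1.1
```

>>> send_rows --motion '[{"tx": 0, "ty": -0.002, "tz": 0, "rx": 0, "ry": 0, "rz": 0, "gripper": 1}, {"tx": 0, "ty": 0, "tz": 0, "rx": 0, "ry": 0, "rz": 0, "gripper": 1}]'

```text
time_s: 5.3
ee_pos: [571.0, -150.7, 24.0]
ee_rot: [180.0, -0.0, -2.0]
force: [-0.1, -3.2, -1.1]
gripper_width: 0.6
gripper_force: 1.6
```

>>> send_rows --motion '[{"tx": 0, "ty": 0, "tz": 0, "rx": 0, "ry": 0, "rz": 0, "gripper": 1}, {"tx": 0, "ty": 0, "tz": 0, "rx": 0, "ry": 0, "rz": 0, "gripper": 1}]'

```text
time_s: 5.55
ee_pos: [571.1, -150.7, 24.0]
ee_rot: [180.0, -0.0, -2.0]
force: [-0.3, -3.4, -0.6]
gripper_width: 0.5
gripper_force: 1.7
```

>>> send_rows --motion '[{"tx": 0, "ty": 0.04, "tz": 0, "rx": 0, "ry": 0, "rz": 0, "gripper": 1}, {"tx": 0, "ty": 0.01, "tz": -0.1, "rx": 0, "ry": 0, "rz": 0, "gripper": 1}, {"tx": 0, "ty": 0, "tz": -0.12, "rx": 0, "ry": 0, "rz": 0, "gripper": 1}, {"tx": 0, "ty": 0, "tz": -0.12, "rx": 0, "ry": 0, "rz": 0, "gripper": 1}, {"tx": 0, "ty": 0, "tz": -0.12, "rx": 0, "ry": 0, "rz": 0, "gripper": -1}, {"tx": -0.045, "ty": -0.108, "tz": -0.01, "rx": 0, "ry": 0, "rz": 0, "gripper": -1}, {"tx": -0.045, "ty": -0.108, "tz": -0.01, "rx": 0, "ry": 0, "rz": 0, "gripper": -1}, {"tx": -0.045, "ty": -0.108, "tz": -0.01, "rx": 0, "ry": 0, "rz": 0, "gripper": -1}, {"tx": -0.045, "ty": -0.108, "tz": -0.01, "rx": 0, "ry": 0, "rz": 0, "gripper": -1}, {"tx": -0.045, "ty": -0.108, "tz": -0.01, "rx": 0, "ry": 0, "rz": 0, "gripper": -1}, {"tx": -0.045, "ty": -0.108, "tz": -0.01, "rx": 0, "ry": 0, "rz": 0, "gripper": -1}, {"tx": -0.045, "ty": -0.108, "tz": -0.01, "rx": 0, "ry": 0, "rz": 0, "gripper": -1}]'

```text
time_s: 7.05
ee_pos: [425.1, 209.0, 289.4]
ee_rot: [-179.9, -0.0, -2.0]
force: [0.6, 0.9, -0.3]
gripper_width: 77.6
gripper_force: 0.0
```

>>> send_rows --motion '[{"tx": -0.045, "ty": -0.108, "tz": 0, "rx": 0, "ry": 0, "rz": 0, "gripper": -1}, {"tx": -0.045, "ty": -0.108, "tz": 0, "rx": 0, "ry": 0, "rz": 0, "gripper": -1}, {"tx": 0, "ty": 0, "tz": 0, "rx": 0, "ry": 0, "rz": 0, "gripper": -1}, {"tx": 0, "ty": 0, "tz": 0, "rx": 0, "ry": 0, "rz": 0, "gripper": -1}]'

```text
time_s: 7.55
ee_pos: [384.7, 316.7, 288.8]
ee_rot: [180.0, 0.0, -2.0]
force: [0.2, -0.2, -0.5]
gripper_width: 91.2
gripper_force: 0.0
```

```bash
python3 look.py w4; python3 - <<'E'
from h import *
T,K2,R2,t2=cam("top"); cv2.imwrite("pics/top4.png",T); np.savez("top4.npz",im=T,K=K2,R=R2,t=t2)
a=np.load("w4.npz")["im"]
c=np.zeros((420,800,3),np.uint8); c[:,:560]=a
c[:240,560:]=cv2.resize(T[175:225,285:335],(240,240),interpolation=cv2.INTER_CUBIC); cv2.imwrite("pics/c4.png",c)
E
```

```text
7.6 [385.  316.2 288.9] [ 1.7997e+02  1.0000e-02 -2.0400e+00] [-0.4  0.4 -0.1] [-0.027  0.027  0.012] 91.4 [464.73085435 315.09351402 459.47193936]
```

View pics/c4.png

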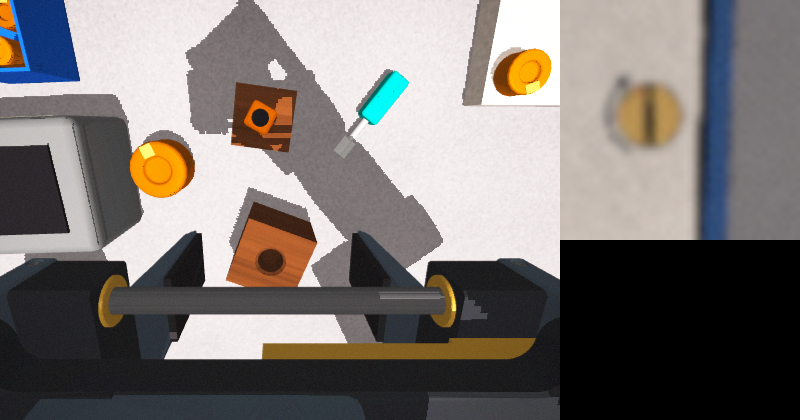

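Top inset: the panel now sits just off the board. In the wrist view the orange handle top is at (260,117) in the small stand (corners (235,83) and (290,152)), turquoise is at (385,97), and the larger stand is at (270,260). I'll measure the handle.

```bash
python3 - <<'E'
from h import *
d=np.load("w4.npz");im,K,R,t=[d[k] for k in("im","K","R","t")]
c=im[85:155,228:302]; hsv=cv2.cvtColor(c,cv2.COLOR_BGR2HSV)
o=cv2.inRange(hsv,(5,200,215),(18,255,255))
n,lab,st,ce=cv2.connectedComponentsWithStats(o)
print(st[1:],ce[1:])
cv2.imwrite("pics/c5.png",np.hstack([cv2.resize(c,None,fx=5,fy=5,interpolation=cv2.INTER_NEAREST),cv2.cvtColor(cv2.resize(o,None,fx=5,fy=5),cv2.COLOR_GRAY2BGR)]))
E
```

```text
[[ 17  16  31  32 337]] [[32.04451039 30.88130564]]
```

View pics/c5.png

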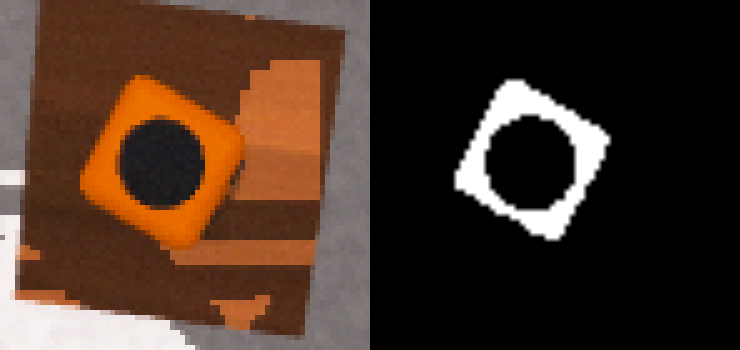

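The handle is a square rotated about 27° in the image. I'll compute its pose.

```bash
python3 - <<'E'
from h import *
d=np.load("w4.npz");im,K,R,t=[d[k] for k in("im","K","R","t")]
hsv=cv2.cvtColor(im[85:155,228:302],cv2.COLOR_BGR2HSV)
o=cv2.inRange(hsv,(5,200,215),(18,255,255)); y,x=np.where(o)
W=ray(np.c_[x+228.5,y+85.5],136,K,R,t)[:,:2]
r=cv2.minAreaRect((W).astype(np.float32)); print(r)
k=cv2.inRange(hsv,(0,0,0),(180,255,60)); n,lab,st,ce=cv2.connectedComponentsWithStats(k)
i=1+st[1:,4].argmax(); print("hole",ray(ce[i]+(228.5,85.5),136,K,R,t))
s=ray([(235,83),(297,90),(290,152),(233,147)],66,K,R,t); print(s.round(1),s.mean(0))
d=np.load("top0.npz");K,R,t=[d[k] for k in("K","R","t")]; print(ray((150+(516-400)*70/400,205+124*70/400),136,K,R,t))
E
```

```text
((469.23687744140625, 331.4173278808594), (24.985525131225586, 24.956905364990234), 58.861515045166016)
hole [[468.75491742 331.47481628 136.        ]]
[[511.  363.8  66. ]
 [500.4 288.7  66. ]
 [426.  298.9  66. ]
 [434.9 372.1  66. ]] [468.07847391 330.89351725  66.        ]
[[468.67512109 330.48393386 136.        ]]
```

>>> send_rows --motion '[{"tx": 0, "ty": 0, "tz": 0, "rx": 0, "ry": 0, "rz": -0.34, "gripper": -1}, {"tx": 0, "ty": 0, "tz": 0, "rx": 0, "ry": 0, "rz": -0.34, "gripper": -1}, {"tx": 0, "ty": 0, "tz": 0, "rx": 0, "ry": 0, "rz": -0.34, "gripper": -1}, {"tx": 0, "ty": 0, "tz": 0, "rx": 0, "ry": 0, "rz": -0.34, "gripper": -1}, {"tx": 0, "ty": 0, "tz": 0, "rx": 0, "ry": 0, "rz": -0.34, "gripper": -1}, {"tx": 0, "ty": 0, "tz": 0, "rx": 0, "ry": 0, "rz": -0.33, "gripper": -1}, {"tx": 0.056, "ty": 0.064, "tz": 0, "rx": 0, "ry": 0, "rz": 0, "gripper": -1}, {"tx": 0.056, "ty": 0.064, "tz": 0.02, "rx": 0, "ry": 0, "rz": 0, "gripper": -1}, {"tx": 0, "ty": 0, "tz": 0.1, "rx": 0, "ry": 0, "rz": 0, "gripper": -1}, {"tx": 0, "ty": 0, "tz": 0.1, "rx": 0, "ry": 0, "rz": 0, "gripper": -1}, {"tx": 0, "ty": 0, "tz": 0, "rx": 0, "ry": 0, "rz": 0, "gripper": -1}, {"tx": 0, "ty": 0, "tz": 0, "rx": 0, "ry": 0, "rz": 0, "gripper": -1}]'

```text
time_s: 9.15
ee_pos: [469.8, 332.1, 181.0]
ee_rot: [179.9, -0.2, 58.8]
force: [0.6, 0.1, -0.2]
gripper_width: 91.3
gripper_force: 0.0
```

>>> send_rows --motion '[{"tx": 0, "ty": 0, "tz": 0.08, "rx": 0, "ry": 0, "rz": 0, "gripper": -1}, {"tx": 0, "ty": 0, "tz": 0.08, "rx": 0, "ry": 0, "rz": 0, "gripper": -1}, {"tx": 0, "ty": 0, "tz": 0.034, "rx": 0, "ry": 0, "rz": 0, "gripper": -1}, {"tx": 0, "ty": 0, "tz": 0, "rx": 0, "ry": 0, "rz": 0, "gripper": 0.5}, {"tx": 0, "ty": 0, "tz": 0, "rx": 0, "ry": 0, "rz": 0, "gripper": 1}, {"tx": 0, "ty": 0, "tz": 0, "rx": 0, "ry": 0, "rz": 0, "gripper": 1}, {"tx": 0, "ty": 0, "tz": 0, "rx": 0, "ry": 0, "rz": 0, "gripper": 1}, {"tx": 0, "ty": 0, "tz": 0, "rx": 0, "ry": 0, "rz": 0, "gripper": 1}, {"tx": 0, "ty": 0, "tz": 0, "rx": 0, "ry": 0, "rz": 0, "gripper": 1}, {"tx": 0, "ty": 0, "tz": 0, "rx": 0, "ry": 0, "rz": 0, "gripper": 1}]' --grip_force 45

```text
time_s: 10.4
ee_pos: [468.5, 332.0, 82.0]
ee_rot: [180.0, -0.0, 58.9]
force: [1.0, 0.2, 1.1]
gripper_width: 27.8
gripper_force: 45.0
```

>>> send_rows --motion '[{"tx": 0, "ty": 0, "tz": -0.04, "rx": 0, "ry": 0, "rz": 0, "gripper": 1}, {"tx": 0, "ty": 0, "tz": -0.09, "rx": 0, "ry": 0, "rz": 0, "gripper": 1}, {"tx": 0, "ty": 0, "tz": -0.09, "rx": 0, "ry": 0, "rz": 0, "gripper": 1}, {"tx": 0, "ty": 0, "tz": -0.08, "rx": 0, "ry": 0, "rz": -0.324, "gripper": 1}, {"tx": 0, "ty": 0, "tz": 0, "rx": 0, "ry": 0, "rz": -0.324, "gripper": 1}, {"tx": 0, "ty": 0, "tz": 0, "rx": 0, "ry": 0, "rz": -0.324, "gripper": 1}, {"tx": 0, "ty": 0, "tz": 0, "rx": 0, "ry": 0, "rz": 0, "gripper": 1}, {"tx": -0.09, "ty": 0.026, "tz": 0, "rx": 0, "ry": 0, "rz": 0, "gripper": 1}, {"tx": -0.09, "ty": 0.026, "tz": 0, "rx": 0, "ry": 0, "rz": 0, "gripper": 1}, {"tx": -0.09, "ty": 0.026, "tz": 0, "rx": 0, "ry": 0, "rz": 0, "gripper": 1}, {"tx": -0.09, "ty": 0.026, "tz": 0, "rx": 0, "ry": 0, "rz": 0, "gripper": 1}]'

```text
time_s: 11.78
ee_pos: [514.3, 149.1, 231.6]
ee_rot: [-180.0, 0.0, 87.9]
force: [0.8, 0.3, -1.2]
gripper_width: 28.0
gripper_force: 45.0
```

>>> send_rows --motion '[{"tx": -0.09, "ty": 0.026, "tz": 0, "rx": 0, "ry": 0, "rz": 0, "gripper": 1}, {"tx": -0.09, "ty": 0.026, "tz": 0, "rx": 0, "ry": 0, "rz": 0, "gripper": 1}, {"tx": -0.09, "ty": 0.026, "tz": 0, "rx": 0, "ry": 0, "rz": 0, "gripper": 1}, {"tx": -0.09, "ty": 0.026, "tz": 0, "rx": 0, "ry": 0, "rz": 0, "gripper": 1}, {"tx": -0.09, "ty": 0.026, "tz": 0, "rx": 0, "ry": 0, "rz": 0, "gripper": 1}, {"tx": 0, "ty": 0, "tz": 0, "rx": 0, "ry": 0, "rz": 0, "gripper": 1}, {"tx": 0, "ty": 0, "tz": 0, "rx": 0, "ry": 0, "rz": 0, "gripper": 1}, {"tx": 0, "ty": 0, "tz": 0, "rx": 0, "ry": 0, "rz": 0, "gripper": 1}]'

```text
time_s: 12.78
ee_pos: [571.4, -75.5, 231.9]
ee_rot: [-180.0, -0.0, 88.1]
force: [1.0, 0.0, -1.5]
gripper_width: 27.8
gripper_force: 45.0
```

>>> send_rows --motion '[{"tx": -0.042, "ty": 0.002, "tz": 0, "rx": 0, "ry": 0, "rz": 0, "gripper": 1}, {"tx": 0, "ty": 0, "tz": 0.09, "rx": 0, "ry": 0, "rz": 0, "gripper": 1}, {"tx": 0, "ty": 0, "tz": 0.09, "rx": 0, "ry": 0, "rz": 0, "gripper": 1}, {"tx": 0, "ty": 0, "tz": 0, "rx": 0, "ry": 0, "rz": 0, "gripper": 1}, {"tx": 0, "ty": 0, "tz": 0, "rx": 0, "ry": 0, "rz": 0, "gripper": 1}]'

```text
time_s: 13.4
ee_pos: [573.2, -98.1, 143.7]
ee_rot: [179.8, 0.0, 88.1]
force: [-0.2, -0.7, -1.0]
gripper_width: 27.8
gripper_force: 45.0
```

```bash
python3 look.py w6; python3 - <<'E'
from h import *
d=np.load("w6.npz");im,K,R,t=[d[k] for k in("im","K","R","t")]
print(proj([[573,-85,42]],K,R,t))
cv2.imwrite("pics/c6.png",np.hstack([cv2.resize(im[130:270,200:360],None,fx=4,fy=4,interpolation=cv2.INTER_CUBIC)]))
E
```

```text
13.45 [573.6 -98.  144.2] [1.7975e+02 5.0000e-02 8.8090e+01] [-0.5  0.2 -1.7] [ 0.003 -0.097 -0.012] 27.9 [574.6804508  -16.17869939 314.31602851]
[[276.57901709 198.13642035]]
```

View pics/c6.png

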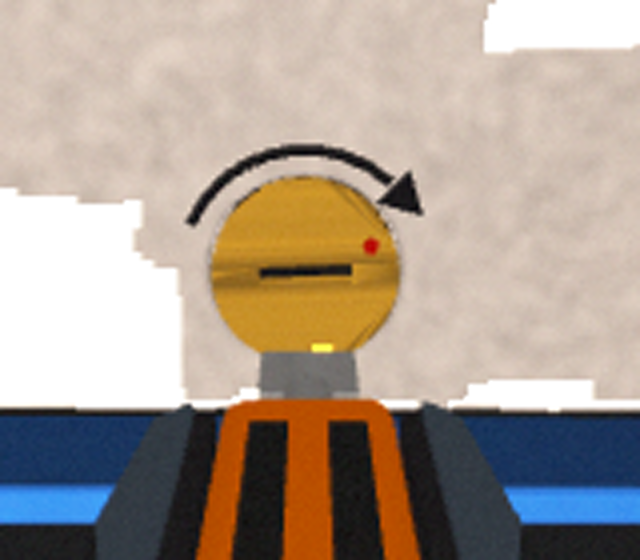

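The blade (crop 260–356, bottom edge at row 352) lies broadside to the camera, parallel to the slot, and the slot's centre is near crop (305,270). I'll get the offsets in the same picture.

```bash
python3 - <<'E'
from h import *
d=np.load("w6.npz");im,K,R,t=[d[k] for k in("im","K","R","t")]
g=cv2.cvtColor(im,cv2.COLOR_BGR2GRAY); hsv=cv2.cvtColor(im,cv2.COLOR_BGR2HSV)
print(g[190:204,276], g[190:204,260]); 
print(g[210:226,274]); print(g[221,258:298])
dk=(g[190:206,258:296]<60); y,x=np.where(dk); x=x+258.5;y=y+190.5
print("slot dark",x.min(),x.max(),y.min(),y.max(),x.mean(),y.mean())
W=ray(np.c_[x,y],38,K,R,t); c=np.polyfit(W[:,0],W[:,1],1); print("slot ang",np.degrees(np.arctan(c[0])))
yl=cv2.inRange(hsv[170:217,245:310],(12,120,60),(30,255,255))|(g[170:217,245:310]<60).astype(np.uint8)*255
e=cv2.findContours(yl,cv2.RETR_EXTERNAL,cv2.CHAIN_APPROX_NONE)[0]; e=max(e,key=len)[:,0,:]+(245.5,170.5)
e=e[e[:,1]<214]; P=ray(e,42,K,R,t)[:,:2]
r=np.linalg.norm(P-(573,-85),axis=1);P=P[(r>18)&(r<25)]
A=np.c_[2*P,np.ones(len(P))]; s=np.linalg.lstsq(A,(P**2).sum(1),rcond=None)[0]; print("disc",s[:2],np.sqrt(s[2]+s[0]**2+s[1]**2))
print("tip", ray([(277,218)],68.2,K,R,t))
E
```

```text
[155 150 145 141 130 121  69  24  19 123 128 123 132 140] [152 156 150 147 134 127 112 125 116 113 107 105 122 137]
[152 149 151 146 150 150 149 142 112 115 111 112 110 111 110 107]
[202 203 204 206 206 205 205 126 110 110 111 110 110 108 108 110 112 111
 115 115 116 114 115 110 111 113 112 111 109 115 114 192 201 197 195 198
 197 198 200 200]
slot dark 265.5 287.5 196.5 198.5 277.4807692307692 197.82692307692307
slot ang -0.3204208892166689
disc [572.72861341 -84.81680126] 21.691772823277873
tip [[572.92469502 -96.02572889  68.2       ]]
```

>>> send_rows --motion '[{"tx": 0.0242, "ty": -0.0008, "tz": 0, "rx": 0, "ry": 0, "rz": -0.033, "gripper": 1}, {"tx": 0, "ty": 0, "tz": 0.042, "rx": 0, "ry": 0, "rz": 0, "gripper": 1}, {"tx": 0, "ty": 0, "tz": 0, "rx": 0, "ry": 0, "rz": 0, "gripper": 1}, {"tx": 0, "ty": 0, "tz": 0, "rx": 0, "ry": 0, "rz": 0, "gripper": 1}, {"tx": 0, "ty": 0, "tz": 0, "rx": 0, "ry": 0, "rz": 0, "gripper": 1}]'

```text
time_s: 14.08
ee_pos: [572.6, -85.5, 122.0]
ee_rot: [179.9, 0.0, 89.1]
force: [0.3, -1.3, -0.7]
gripper_width: 28.1
gripper_force: 45.0
```

```bash
python3 look.py w7; python3 - <<'E'
from h import *
d=np.load("w7.npz");im,K,R,t=[d[k] for k in("im","K","R","t")]
print(proj([[573,-85,42],[573,-85.2+1.5,46]],K,R,t)); g=cv2.cvtColor(im,cv2.COLOR_BGR2GRAY)
for c in(262,270,277,284,292): print(c,g[206:240,c])
E
```

```text
14.125 [572.4 -85.6 121.8] [1.7991e+02 2.0000e-02 8.9070e+01] [ 0.1  1.1 -1.9] [-0.043 -0.062  0.034] 28.2 [572.86660691  -3.66360235 292.67314185]
[[277.8732903  218.11486108]
 [277.8757162  218.1124947 ]]
262 [146 147 148 151 158 150 144 139 131 119 111 112 113 108 103 111 125 141
 150 151 150 149 149 136 106 102  99 102  99  65  38  35  33  34]
270 [145 149 151 151 155 148 146 137 132 120  65  43 104 109 109 108 111 108
 107 111 108 107 133 129 101 102 100  98 101  47  23  25  21  21]
277 [148 147 147 154 157 143 148 136 126 118  67  47 111 117 113 112 117 113
 110 107 107 112 111 108 103 100 101  98 101 102 102 101 102  99]
284 [146 147 149 152 153 146 146 137 124 112  49  47 111 112 112 114 115 111
 111 110 114 112 145 137 105 101 100 101 101  49  22  23  21  17]
292 [149 146 150 152 149 149 144 131 123 112 130 141 142 141 141 124 136 146
 150 149 152 150 152 138 104 102  97 100 102  96  98  96  76  74]
```

>>> send_rows --motion '[{"tx": -0.001, "ty": 0.0006, "tz": 0.004, "rx": 0, "ry": 0, "rz": 0, "gripper": 1}, {"tx": 0, "ty": 0, "tz": 0.004, "rx": 0, "ry": 0, "rz": 0, "gripper": 1}, {"tx": 0, "ty": 0, "tz": 0.002, "rx": 0, "ry": 0, "rz": 0, "gripper": 1}, {"tx": 0, "ty": 0, "tz": 0.002, "rx": 0, "ry": 0, "rz": 0, "gripper": 1}, {"tx": 0, "ty": 0, "tz": 0, "rx": 0, "ry": 0, "rz": 0, "gripper": 1}]'

```text
time_s: 14.75
ee_pos: [572.2, -86.0, 114.8]
ee_rot: [-180.0, 0.0, 89.1]
force: [0.3, -0.2, -2.5]
gripper_width: 27.7
gripper_force: 45.0
```

>>> send_rows --motion '[{"tx": 0, "ty": 0, "tz": 0.003, "rx": 0, "ry": 0, "rz": 0, "gripper": 1}, {"tx": 0, "ty": 0, "tz": 0.003, "rx": 0, "ry": 0, "rz": 0, "gripper": 1}, {"tx": 0, "ty": 0, "tz": 0, "rx": 0, "ry": 0, "rz": 0, "gripper": 1}, {"tx": 0, "ty": 0, "tz": 0, "rx": 0, "ry": 0, "rz": 0, "gripper": 1}]'

```text
time_s: 15.25
ee_pos: [572.2, -86.0, 111.9]
ee_rot: [180.0, 0.0, 89.1]
force: [0.6, -0.5, -1.5]
gripper_width: 27.7
gripper_force: 45.0
```

```bash
cat > st.py <<'E'
from workcell import env
import numpy as np
s=env.state(); print(s["time_s"],s["ee_pos"].round(1),s["ee_rot"].round(2),"F",s["force"].round(2),"T",s["torque"].round(3),"q6",s["qpos"][5].round(1),"e6",round(float(s["effort"][5]),3))
E
python3 st.py
```

```text
15.25 [572.2 -86.  111.9] [180.     0.    89.07] F [ 0.6  -0.47 -1.5 ] T [-0.067 -0.144 -0.01 ] q6 -8.8 e6 -0.0
```

>>> send_rows --motion '[{"tx": 0, "ty": 0, "tz": 0, "rx": 0, "ry": 0, "rz": 0.15, "gripper": 1}, {"tx": 0, "ty": 0, "tz": 0, "rx": 0, "ry": 0, "rz": 0.15, "gripper": 1}, {"tx": 0, "ty": 0, "tz": 0, "rx": 0, "ry": 0, "rz": 0.15, "gripper": 1}, {"tx": 0, "ty": 0, "tz": 0, "rx": 0, "ry": 0, "rz": 0.15, "gripper": 1}, {"tx": 0, "ty": 0, "tz": 0, "rx": 0, "ry": 0, "rz": 0.15, "gripper": 1}, {"tx": 0, "ty": 0, "tz": 0, "rx": 0, "ry": 0, "rz": 0.15, "gripper": 1}, {"tx": 0, "ty": 0, "tz": 0, "rx": 0, "ry": 0, "rz": 0, "gripper": 1}, {"tx": 0, "ty": 0, "tz": 0, "rx": 0, "ry": 0, "rz": 0, "gripper": 1}]'

```text
time_s: 16.25
ee_pos: [572.3, -85.9, 112.0]
ee_rot: [180.0, -0.0, 62.1]
force: [0.1, 0.2, -0.8]
gripper_width: 27.7
gripper_force: 45.0
```

```bash
python3 st.py
```

```text
16.25 [572.3 -85.9 112. ] [ 1.7999e+02 -1.0000e-02  6.2130e+01] F [ 0.13  0.18 -0.78] T [ 0.065 -0.093 -0.014] q6 18.2 e6 0.011
```

>>> send_rows --motion '[{"tx": 0, "ty": 0, "tz": 0, "rx": 0, "ry": 0, "rz": 0.1, "gripper": 1}, {"tx": 0, "ty": 0, "tz": 0, "rx": 0, "ry": 0, "rz": 0.1, "gripper": 1}]'

```text
time_s: 16.5
ee_pos: [572.3, -85.9, 112.0]
ee_rot: [180.0, -0.0, 56.0]
force: [-0.0, 1.1, -2.0]
gripper_width: 28.3
gripper_force: 45.0
```

```bash
python3 st.py; python3 look.py w8; python3 - <<'E'
from h import *
d=np.load("w8.npz");im,K,R,t=[d[k] for k in("im","K","R","t")]
hsv=cv2.cvtColor(im,cv2.COLOR_BGR2HSV); r=((hsv[...,0]<5)|(hsv[...,0]>175))&(hsv[...,1]>180)&(hsv[...,2]>90)
c=np.array([572.5,-85.4])
for n in("w6","w7","w8"):
    d=np.load(n+".npz");im,K,R,t=[d[k] for k in("im","K","R","t")]
    hsv=cv2.cvtColor(im,cv2.COLOR_BGR2HSV); m=((hsv[...,0]<4)|(hsv[...,0]>176))&(hsv[...,1]>180)&(hsv[...,2]>90); m[300:]=0
    y,x=np.where(m)
    if len(x):
        p=ray([(x.mean()+.5,y.mean()+.5)],42,K,R,t)[0,:2]; print(n,len(x),p,np.degrees(np.arctan2(*(p-c)[::-1])))
E
```

```text
16.5 [572.3 -85.9 112. ] [ 1.800e+02 -1.000e-02  5.603e+01] F [-0.02  1.07 -1.98] T [ 0.149 -0.088  0.096] q6 24.3 e6 -0.276
16.55 [572.3 -85.9 112. ] [ 1.800e+02 -2.000e-02  5.595e+01] [-0.3  0.7 -1.4] [ 0.163 -0.055 -0.025] 27.6 [616.66422302 -17.88712293 282.67652137]
w6 6 [588.46618139 -79.17606309] 21.296831633337007
w7 8 [588.35656779 -79.08477798] 21.715992294324987
w8 7 [589.33195423 -87.58963647] -7.4118743564579885
```

```bash
cat > tq.py <<'E'
from h import *
T=[];E=[]
for i in range(6):
    im,K,R,t=cam("wrist"); s=env.state(); T.append(s["torque"]); E.append(s["effort"][5])
hsv=cv2.cvtColor(im,cv2.COLOR_BGR2HSV); m=((hsv[...,0]<4)|(hsv[...,0]>176))&(hsv[...,1]>180)&(hsv[...,2]>90); m[300:]=0
y,x=np.where(m); p=ray([(x.mean()+.5,y.mean()+.5)],42,K,R,t)[0,:2] if len(x) else np.zeros(2)
print(round(float(s["time_s"]),2),s["ee_pos"].round(1),"yaw",s["ee_rot"][2].round(2),"T",np.mean(T,0).round(3),"sd",np.std(T,0)[2].round(3),"e6",np.mean(E).round(3),"cam turned",(21.5-np.degrees(np.arctan2(p[1]+85.4,p[0]-572.5))).round(1),len(x))
E
python3 tq.py
```

```text
16.85 [572.3 -85.9 112. ] yaw 56.1 T [ 0.197 -0.106  0.044] sd 0.013 e6 0.066 cam turned 28.9 7
```

>>> send_rows --motion '[{"tx": 0, "ty": 0, "tz": 0, "rx": 0, "ry": 0, "rz": 0.12, "gripper": 1}]'

```text
time_s: 16.98
ee_pos: [572.3, -85.9, 112.0]
ee_rot: [180.0, -0.0, 52.4]
force: [1.7, 1.8, -1.0]
gripper_width: 28.0
gripper_force: 45.0
```

```bash
python3 tq.py
```

```text
17.27 [572.3 -85.9 111.9] yaw 52.51 T [ 0.31  -0.192  0.005] sd 0.03 e6 0.087 cam turned 32.4 8
```

>>> send_rows --motion '[{"tx": 0, "ty": 0, "tz": 0, "rx": 0, "ry": 0, "rz": 0.12, "gripper": 1}]'

```text
time_s: 17.4
ee_pos: [572.4, -85.8, 112.0]
ee_rot: [180.0, -0.0, 48.8]
force: [1.5, 1.3, -1.5]
gripper_width: 28.1
gripper_force: 45.0
```

```bash
python3 tq.py
```

```text
17.7 [572.3 -85.9 111.9] yaw 48.91 T [ 0.438 -0.258  0.031] sd 0.016 e6 0.087 cam turned 36.5 7
```

>>> send_rows --motion '[{"tx": 0, "ty": 0, "tz": 0, "rx": 0, "ry": 0, "rz": 0.12, "gripper": 1}]'

```text
time_s: 17.82
ee_pos: [572.4, -85.8, 112.0]
ee_rot: [180.0, -0.0, 45.2]
force: [1.3, 3.2, -2.0]
gripper_width: 27.8
gripper_force: 45.0
```

```bash
python3 tq.py
```

```text
18.12 [572.4 -85.9 112. ] yaw 45.31 T [ 0.573 -0.307  0.029] sd 0.027 e6 0.089 cam turned 40.2 7
```

>>> send_rows --motion '[{"tx": 0, "ty": 0, "tz": 0, "rx": 0, "ry": 0, "rz": 0.08, "gripper": 1}]'

```text
time_s: 18.25
ee_pos: [572.4, -85.8, 112.0]
ee_rot: [180.0, -0.0, 42.8]
force: [1.1, 2.2, -1.1]
gripper_width: 27.8
gripper_force: 45.0
```

```bash
python3 tq.py
```

```text
18.55 [572.4 -85.9 112. ] yaw 42.9 T [ 0.754 -0.408  0.035] sd 0.021 e6 0.079 cam turned 42.5 8
```

>>> send_rows --motion '[{"tx": 0, "ty": 0, "tz": 0, "rx": 0, "ry": 0, "rz": 0.08, "gripper": 1}]'

```text
time_s: 18.68
ee_pos: [572.4, -85.8, 112.0]
ee_rot: [180.0, -0.0, 40.4]
force: [1.4, 3.0, -1.5]
gripper_width: 27.9
gripper_force: 45.0
```

```bash
python3 tq.py
```

```text
18.98 [572.4 -85.9 112. ] yaw 40.5 T [ 0.878 -0.516  0.025] sd 0.022 e6 0.081 cam turned 45.1 8
```

>>> send_rows --motion '[{"tx": 0.0012, "ty": -0.0005, "tz": 0, "rx": 0, "ry": 0, "rz": 0.08, "gripper": 1}]'

```text
time_s: 19.1
ee_pos: [572.5, -85.7, 112.0]
ee_rot: [180.0, 0.0, 38.1]
force: [1.8, 2.0, -1.9]
gripper_width: 28.0
gripper_force: 45.0
```

```bash
python3 tq.py
```

```text
19.4 [572.5 -85.7 112. ] yaw 38.11 T [ 0.551 -0.405  0.048] sd 0.016 e6 0.104 cam turned 47.2 8
```

>>> send_rows --motion '[{"tx": 0, "ty": 0, "tz": 0, "rx": 0, "ry": 0, "rz": 0.08, "gripper": 1}]'

```text
time_s: 19.52
ee_pos: [572.5, -85.7, 112.0]
ee_rot: [180.0, 0.0, 35.7]
force: [1.6, 2.7, -1.8]
gripper_width: 27.9
gripper_force: 45.0
```

```bash
python3 tq.py
```

```text
19.82 [572.5 -85.6 112. ] yaw 35.72 T [ 0.377 -0.397  0.13 ] sd 0.024 e6 0.176 cam turned 49.2 7
```

>>> send_rows --motion '[{"tx": 0, "ty": 0, "tz": 0, "rx": 0, "ry": 0, "rz": 0.08, "gripper": 1}]'

```text
time_s: 19.95
ee_pos: [572.6, -85.6, 112.0]
ee_rot: [180.0, 0.0, 33.3]
force: [1.7, 2.2, -1.0]
gripper_width: 27.8
gripper_force: 45.0
```

```bash
python3 tq.py
```

```text
20.25 [572.6 -85.6 112. ] yaw 33.31 T [ 0.27  -0.424  0.16 ] sd 0.033 e6 0.194 cam turned 51.6 7
```

>>> send_rows --motion '[{"tx": 0, "ty": 0, "tz": 0, "rx": 0, "ry": 0, "rz": 0.05, "gripper": 1}]'

```text
time_s: 20.38
ee_pos: [572.6, -85.6, 112.0]
ee_rot: [180.0, 0.0, 31.7]
force: [1.4, -0.2, -2.3]
gripper_width: 28.1
gripper_force: 45.0
```

```bash
python3 tq.py
```

```text
20.68 [572.6 -85.6 112. ] yaw 31.78 T [ 0.092 -0.485  0.171] sd 0.025 e6 0.202 cam turned 52.6 8
```

>>> send_rows --motion '[{"tx": 0, "ty": 0, "tz": 0, "rx": 0, "ry": 0, "rz": 0.04, "gripper": 1}]'

```text
time_s: 20.8
ee_pos: [572.6, -85.6, 112.0]
ee_rot: [180.0, -0.0, 30.5]
force: [1.1, 0.4, -1.9]
gripper_width: 27.8
gripper_force: 45.0
```

```bash
python3 tq.py
```

```text
21.1 [572.6 -85.5 112. ] yaw 30.58 T [-0.025 -0.504  0.193] sd 0.035 e6 0.237 cam turned 52.7 8
```

>>> send_rows --motion '[{"tx": 0, "ty": 0, "tz": 0, "rx": 0, "ry": 0, "rz": 0.04, "gripper": 1}]'

```text
time_s: 21.22
ee_pos: [572.6, -85.5, 112.0]
ee_rot: [180.0, 0.0, 29.3]
force: [1.1, 0.1, -2.0]
gripper_width: 27.7
gripper_force: 45.0
```

```bash
python3 tq.py
```

```text
21.52 [572.6 -85.5 112. ] yaw 29.37 T [-0.119 -0.563  0.215] sd 0.011 e6 0.244 cam turned 53.7 8
```

>>> send_rows --motion '[{"tx": 0, "ty": 0, "tz": 0, "rx": 0, "ry": 0, "rz": 0.03, "gripper": 1}]'

```text
time_s: 21.65
ee_pos: [572.7, -85.6, 112.0]
ee_rot: [180.0, -0.0, 28.4]
force: [2.3, -0.4, -2.0]
gripper_width: 27.8
gripper_force: 45.0
```

```bash
python3 tq.py
```

```text
21.95 [572.6 -85.5 112. ] yaw 28.47 T [-0.253 -0.606  0.254] sd 0.014 e6 0.256 cam turned 54.6 8
```

>>> send_rows --motion '[{"tx": 0, "ty": 0, "tz": 0, "rx": 0, "ry": 0, "rz": 0.03, "gripper": 1}]'

```text
time_s: 22.08
ee_pos: [572.6, -85.5, 112.0]
ee_rot: [180.0, -0.0, 27.5]
force: [2.8, -1.1, -2.3]
gripper_width: 27.7
gripper_force: 45.0
```

```bash
python3 tq.py
```

```text
22.38 [572.6 -85.5 112. ] yaw 27.57 T [-0.315 -0.685  0.249] sd 0.045 e6 0.269 cam turned 55.7 8
```

>>> send_rows --motion '[{"tx": 0, "ty": 0, "tz": 0, "rx": 0, "ry": 0, "rz": 0.03, "gripper": 1}]'

```text
time_s: 22.5
ee_pos: [572.6, -85.5, 112.0]
ee_rot: [180.0, -0.0, 26.6]
force: [3.1, -1.6, -1.7]
gripper_width: 27.8
gripper_force: 45.0
```

```bash
python3 tq.py
```

```text
22.8 [572.6 -85.5 112. ] yaw 26.67 T [-0.384 -0.777  0.251] sd 0.03 e6 0.278 cam turned 55.6 8
```

>>> send_rows --motion '[{"tx": 0, "ty": 0, "tz": 0, "rx": 0, "ry": 0, "rz": 0.03, "gripper": 1}]'

```text
time_s: 22.92
ee_pos: [572.7, -85.5, 112.0]
ee_rot: [180.0, -0.0, 25.7]
force: [2.7, -0.8, -2.1]
gripper_width: 27.7
gripper_force: 45.0
```

```bash
python3 tq.py
```

```text
23.23 [572.7 -85.5 112. ] yaw 25.77 T [-0.435 -0.864  0.247] sd 0.018 e6 0.286 cam turned 56.6 8
```

>>> send_rows --motion '[{"tx": 0, "ty": 0, "tz": 0, "rx": 0, "ry": 0, "rz": 0.03, "gripper": 1}]'

```text
time_s: 23.35
ee_pos: [572.6, -85.5, 112.0]
ee_rot: [180.0, -0.0, 24.8]
force: [3.0, -1.2, -2.4]
gripper_width: 27.8
gripper_force: 45.0
```

```bash
python3 tq.py
```

```text
23.65 [572.6 -85.5 112. ] yaw 24.87 T [-0.497 -0.92   0.292] sd 0.021 e6 0.296 cam turned 57.6 8
```

>>> send_rows --motion '[{"tx": 0.0006, "ty": 0.0007, "tz": 0, "rx": 0, "ry": 0, "rz": 0.03, "gripper": 1}]'

```text
time_s: 23.78
ee_pos: [572.8, -85.5, 112.0]
ee_rot: [-180.0, 0.0, 23.9]
force: [2.7, -1.3, -1.1]
gripper_width: 27.7
gripper_force: 45.0
```

```bash
python3 tq.py
```

```text
24.07 [572.7 -85.5 111.9] yaw 23.97 T [-0.333 -0.711  0.292] sd 0.029 e6 0.285 cam turned 58.3 8
```

>>> send_rows --motion '[{"tx": 0, "ty": 0, "tz": 0, "rx": 0, "ry": 0, "rz": 0.03, "gripper": 1}]'

```text
time_s: 24.2
ee_pos: [572.8, -85.5, 112.0]
ee_rot: [-180.0, 0.0, 23.0]
force: [2.7, -1.3, 0.4]
gripper_width: 27.9
gripper_force: 45.0
```

```bash
python3 tq.py; python3 - <<'E'
from h import *
im,K,R,t=cam("top"); np.savez("top9.npz",im=im,K=K,R=R,t=t)
for n in("top4","top9"):
    g=np.load(n+".npz")["im"].astype(int)
    for r in (175,180,215,220): print(n,r,g[r,308:330].tolist() if 0 else g[r,308:332,0].tolist())
E
```

```text
24.5 [572.8 -85.5 112. ] yaw 23.07 T [-0.25  -0.568  0.289] sd 0.043 e6 0.302 cam turned 59.6 7
top4 175 [174, 173, 177, 178, 177, 161, 115, 67, 73, 103, 114, 115, 110, 106, 112, 116, 117, 116, 116, 117, 118, 117, 118, 118]
top4 180 [176, 177, 175, 180, 177, 164, 123, 76, 79, 103, 112, 116, 112, 111, 111, 117, 118, 118, 117, 119, 118, 118, 117, 118]
top4 215 [184, 184, 184, 182, 164, 113, 74, 90, 110, 117, 120, 118, 116, 118, 118, 120, 121, 118, 120, 120, 122, 122, 123, 123]
top4 220 [188, 184, 189, 187, 169, 119, 85, 107, 118, 120, 123, 124, 121, 120, 118, 120, 121, 120, 121, 121, 120, 118, 120, 118]
top9 175 [115, 113, 114, 113, 114, 112, 113, 112, 110, 113, 112, 112, 111, 108, 108, 109, 107, 109, 106, 105, 104, 94, 69, 59]
top9 180 [99, 97, 98, 100, 100, 102, 101, 100, 104, 101, 103, 101, 103, 105, 104, 106, 104, 107, 108, 109, 98, 75, 55, 65]
top9 215 [69, 71, 72, 73, 74, 75, 76, 78, 78, 81, 83, 83, 87, 90, 94, 93, 85, 75, 69, 65, 76, 77, 70, 65]
top9 220 [69, 73, 76, 80, 81, 84, 81, 84, 83, 84, 87, 88, 88, 90, 93, 93, 92, 83, 71, 81, 87, 81, 69, 79]
```

>>> send_rows --motion '[{"tx": 0, "ty": 0, "tz": 0, "rx": 0, "ry": 0, "rz": 0.02, "gripper": 1}]'

```text
time_s: 24.68
ee_pos: [572.8, -85.5, 111.9]
ee_rot: [-180.0, 0.0, 22.4]
force: [1.1, -0.7, -0.2]
gripper_width: 27.7
gripper_force: 45.0
```

```bash
python3 tq.py
```

```text
24.98 [572.8 -85.5 111.9] yaw 22.47 T [-0.134 -0.447  0.268] sd 0.036 e6 0.268 cam turned 61.2 7
```

>>> send_rows --motion '[{"tx": 0, "ty": 0, "tz": 0, "rx": 0, "ry": 0, "rz": 0.02, "gripper": 1}]'

```text
time_s: 25.1
ee_pos: [572.8, -85.5, 111.9]
ee_rot: [-180.0, 0.0, 21.8]
force: [2.6, 0.4, 0.6]
gripper_width: 27.7
gripper_force: 45.0
```

```bash
python3 tq.py; python3 - <<'E'
from h import *
im,K,R,t=cam("wrist"); np.savez("w9.npz",im=im,K=K,R=R,t=t)
cy=proj([[573,-85,42],[520,-120,40],[630,-122,40],[630,-122,78],[620,-122,40]],K,R,t);print(cy)
s,K2,R2,t2=cam("scene"); p=proj([[573,-121,60]],K2,R2,t2)[0].astype(int); print(p)
a=np.zeros((420,800,3),np.uint8); a[:,:560]=im
cr=s[p[1]-35:p[1]+35,p[0]-20:p[0]+20]; a[:,560:]=cv2.resize(cr,(240,420),interpolation=cv2.INTER_CUBIC); cv2.imwrite("pics/c9.png",a)
E
```

```text
25.4 [572.8 -85.5 111.9] yaw 21.87 T [-0.045 -0.372  0.284] sd 0.034 e6 0.293 cam turned 61.0 7
[[277.79953057 220.28402182]
 [291.74885984 284.49035203]
 [346.11325383 173.85280857]
 [358.26581455 183.06189579]
 [340.84488338 185.06281487]]
[243 239]
```

View pics/c9.png

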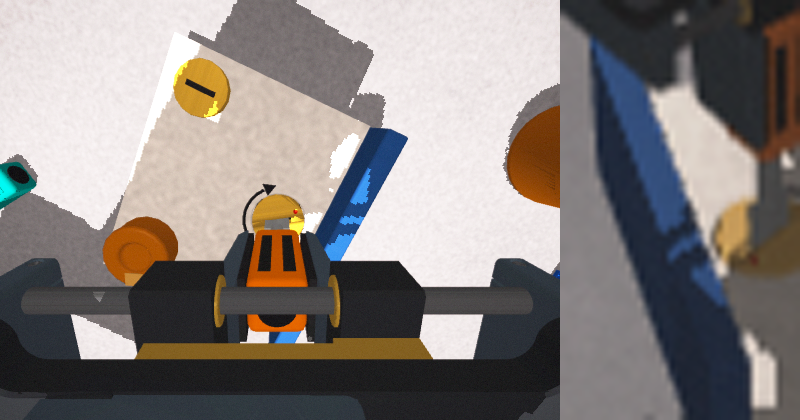

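The wrist view shows the panel tight along the board edge (about (375,130) to (330,250)), with the driver in the slot. The torque hasn't risen steeply yet, so I'll continue in small steps.

>>> send_rows --motion '[{"tx": 0, "ty": 0, "tz": 0, "rx": 0, "ry": 0, "rz": 0.025, "gripper": 1}]'

```text
time_s: 25.62
ee_pos: [572.9, -85.5, 111.9]
ee_rot: [-180.0, 0.0, 21.1]
force: [1.1, 0.5, 0.8]
gripper_width: 28.0
gripper_force: 45.0
```

```bash
python3 tq.py
```

```text
25.93 [572.8 -85.5 111.9] yaw 21.12 T [ 0.06  -0.273  0.283] sd 0.048 e6 0.307 cam turned 61.5 7
```

>>> send_rows --motion '[{"tx": 0, "ty": 0, "tz": 0, "rx": 0, "ry": 0, "rz": 0.025, "gripper": 1}]'

```text
time_s: 26.05
ee_pos: [572.9, -85.6, 111.9]
ee_rot: [-180.0, 0.0, 20.3]
force: [0.5, -0.1, 0.3]
gripper_width: 27.8
gripper_force: 45.0
```

```bash
python3 tq.py
```

```text
26.35 [572.9 -85.5 111.9] yaw 20.37 T [ 0.122 -0.225  0.334] sd 0.024 e6 0.339 cam turned 61.4 9
```

>>> send_rows --motion '[{"tx": 0, "ty": 0, "tz": 0, "rx": 0, "ry": 0, "rz": 0.025, "gripper": 1}]'

```text
time_s: 26.48
ee_pos: [572.9, -85.6, 111.9]
ee_rot: [-180.0, 0.0, 19.6]
force: [1.5, 0.8, 0.6]
gripper_width: 27.6
gripper_force: 45.0
```

```bash
python3 tq.py
```

```text
26.77 [572.9 -85.5 111.9] yaw 19.62 T [ 0.21  -0.216  0.306] sd 0.029 e6 0.339 cam turned 62.8 8
```

>>> send_rows --motion '[{"tx": 0, "ty": 0, "tz": 0, "rx": 0, "ry": 0, "rz": 0.025, "gripper": 1}]'

```text
time_s: 26.9
ee_pos: [572.9, -85.5, 111.9]
ee_rot: [-180.0, 0.0, 18.8]
force: [0.5, 0.8, 1.5]
gripper_width: 28.0
gripper_force: 45.0
```

```bash
python3 tq.py
```

```text
27.2 [572.9 -85.6 111.9] yaw 18.87 T [ 0.263 -0.185  0.35 ] sd 0.022 e6 0.366 cam turned 63.0 9
```

Torque is about 0.35 N m and rising while the cam barely moves, so it's snug. I'll unwind within the slot play and lift out.

>>> send_rows --motion '[{"tx": 0, "ty": 0, "tz": 0, "rx": 0, "ry": 0, "rz": -0.07, "gripper": 1}, {"tx": 0, "ty": 0, "tz": 0, "rx": 0, "ry": 0, "rz": -0.07, "gripper": 1}, {"tx": 0, "ty": 0, "tz": 0, "rx": 0, "ry": 0, "rz": 0, "gripper": 1}]'

```text
time_s: 27.58
ee_pos: [572.8, -85.6, 111.9]
ee_rot: [-180.0, 0.0, 23.1]
force: [0.2, 1.3, 1.7]
gripper_width: 27.8
gripper_force: 45.0
```

```bash
python3 tq.py
```

```text
27.88 [572.8 -85.6 111.9] yaw 23.06 T [ 0.304 -0.084  0.129] sd 0.023 e6 0.114 cam turned 61.9 8
```

>>> send_rows --motion '[{"tx": 0, "ty": 0, "tz": 0, "rx": 0, "ry": 0, "rz": -0.07, "gripper": 1}, {"tx": 0, "ty": 0, "tz": 0, "rx": 0, "ry": 0, "rz": 0, "gripper": 1}]'

```text
time_s: 28.12
ee_pos: [572.8, -85.6, 111.8]
ee_rot: [-180.0, 0.0, 25.2]
force: [-0.3, 1.2, 0.3]
gripper_width: 27.9
gripper_force: 45.0
```

```bash
python3 tq.py
```

```text
28.43 [572.8 -85.6 111.8] yaw 25.17 T [ 0.254 -0.073  0.028] sd 0.024 e6 0.029 cam turned 60.3 8
```

>>> send_rows --motion '[{"tx": 0, "ty": 0, "tz": -0.02, "rx": 0, "ry": 0, "rz": 0, "gripper": 1}, {"tx": 0, "ty": 0, "tz": -0.02, "rx": 0, "ry": 0, "rz": 0, "gripper": 1}, {"tx": 0, "ty": 0, "tz": -0.1, "rx": 0, "ry": 0, "rz": 0, "gripper": 1}, {"tx": 0, "ty": 0, "tz": -0.1, "rx": 0, "ry": 0, "rz": 0, "gripper": 1}, {"tx": 0, "ty": 0, "tz": 0, "rx": 0, "ry": 0, "rz": -0.281, "gripper": 1}, {"tx": 0, "ty": 0, "tz": 0, "rx": 0, "ry": 0, "rz": -0.281, "gripper": 1}, {"tx": 0, "ty": 0, "tz": 0, "rx": 0, "ry": 0, "rz": -0.281, "gripper": 1}, {"tx": 0, "ty": 0, "tz": 0, "rx": 0, "ry": 0, "rz": -0.281, "gripper": 1}, {"tx": 0.0675, "ty": -0.0678, "tz": 0, "rx": 0, "ry": 0, "rz": 0, "gripper": 1}, {"tx": 0.0675, "ty": -0.0678, "tz": 0, "rx": 0, "ry": 0, "rz": 0, "gripper": 1}, {"tx": 0.0675, "ty": -0.0678, "tz": 0, "rx": 0, "ry": 0, "rz": 0, "gripper": 1}, {"tx": 0.0675, "ty": -0.0678, "tz": 0, "rx": 0, "ry": 0, "rz": 0, "gripper": 1}]'

```text
time_s: 29.92
ee_pos: [525.9, 101.1, 232.7]
ee_rot: [179.9, 0.0, 58.9]
force: [1.2, 0.2, -1.4]
gripper_width: 28.0
gripper_force: 45.0
```

>>> send_rows --motion '[{"tx": 0.0675, "ty": -0.0678, "tz": 0, "rx": 0, "ry": 0, "rz": 0, "gripper": 1}, {"tx": 0.0675, "ty": -0.0678, "tz": 0, "rx": 0, "ry": 0, "rz": 0, "gripper": 1}, {"tx": 0.0675, "ty": -0.0678, "tz": 0, "rx": 0, "ry": 0, "rz": 0, "gripper": 1}, {"tx": 0.0675, "ty": -0.0678, "tz": 0, "rx": 0, "ry": 0, "rz": 0, "gripper": 1}, {"tx": 0.0675, "ty": -0.0678, "tz": 0, "rx": 0, "ry": 0, "rz": 0, "gripper": 1}, {"tx": 0, "ty": 0, "tz": 0, "rx": 0, "ry": 0, "rz": 0, "gripper": 1}, {"tx": 0, "ty": 0, "tz": 0, "rx": 0, "ry": 0, "rz": 0, "gripper": 1}]'

```text
time_s: 30.8
ee_pos: [468.6, 331.5, 232.2]
ee_rot: [180.0, 0.0, 58.9]
force: [-0.3, -0.4, -0.6]
gripper_width: 27.6
gripper_force: 45.0
```

```bash
python3 st.py; python3 - <<'E'
from h import *
im,K,R,t=cam("top"); np.savez("top10.npz",im=im,K=K,R=R,t=t)
for n in("top4","top10"):
    g=np.load(n+".npz")["im"].astype(int)
    for r in (175,180,200,215,220): print(n,r,(g[r,308:332,2]).tolist())
c=im[170:228,305:340]; cv2.imwrite("pics/p10.png",cv2.resize(np.hstack([np.load("top4.npz")["im"][170:228,305:340],c]),None,fx=8,fy=8,interpolation=cv2.INTER_NEAREST))
E
```

```text
30.8 [468.6 331.5 232.2] [1.7995e+02 4.0000e-02 5.8920e+01] F [-0.29 -0.39 -0.55] T [-0.041 -0.047  0.034] q6 65.3 e6 0.001
top4 175 [193, 192, 196, 196, 196, 179, 129, 70, 37, 38, 43, 46, 55, 84, 111, 119, 120, 120, 119, 120, 121, 120, 122, 121]
top4 180 [195, 195, 193, 198, 197, 182, 136, 76, 42, 41, 45, 48, 64, 94, 113, 119, 120, 122, 120, 122, 121, 120, 119, 120]
top4 200 [183, 175, 175, 188, 184, 144, 87, 43, 39, 44, 47, 59, 84, 109, 120, 121, 122, 122, 124, 122, 124, 122, 121, 123]
top4 215 [204, 204, 202, 201, 181, 125, 63, 39, 42, 44, 49, 71, 103, 118, 121, 124, 125, 121, 123, 122, 125, 125, 126, 125]
top4 220 [207, 204, 206, 206, 186, 130, 66, 45, 46, 51, 52, 75, 107, 121, 121, 123, 124, 123, 124, 125, 123, 122, 122, 120]
top10 175 [192, 194, 197, 198, 196, 179, 129, 73, 46, 44, 48, 57, 85, 109, 120, 121, 120, 120, 120, 119, 118, 123, 120, 120]
top10 180 [193, 195, 194, 194, 182, 134, 83, 47, 44, 44, 46, 62, 88, 112, 121, 121, 120, 121, 119, 120, 122, 120, 120, 122]
top10 200 [179, 166, 163, 186, 181, 134, 74, 45, 45, 45, 54, 80, 107, 120, 121, 121, 122, 123, 124, 122, 122, 121, 121, 123]
top10 215 [204, 204, 201, 184, 137, 81, 47, 42, 46, 49, 63, 94, 114, 121, 121, 122, 123, 122, 121, 123, 124, 125, 125, 125]
top10 220 [205, 205, 205, 189, 142, 80, 50, 46, 49, 51, 77, 108, 120, 122, 122, 124, 125, 124, 123, 125, 124, 121, 121, 123]
```

The panel's outer edge moved about 0.9 px (roughly 3 mm) since it was only seated on the seal, so it's home. Next I'll lower the driver into the stand.

>>> send_rows --motion '[{"tx": 0, "ty": 0, "tz": 0.09, "rx": 0, "ry": 0, "rz": 0, "gripper": 1}, {"tx": 0, "ty": 0, "tz": 0.05, "rx": 0, "ry": 0, "rz": 0, "gripper": 1}, {"tx": 0, "ty": 0, "tz": 0.03, "rx": 0, "ry": 0, "rz": 0, "gripper": 1}, {"tx": 0, "ty": 0, "tz": 0.03, "rx": 0, "ry": 0, "rz": 0, "gripper": 1}, {"tx": 0, "ty": 0, "tz": 0.03, "rx": 0, "ry": 0, "rz": 0, "gripper": 1}, {"tx": 0, "ty": 0, "tz": 0, "rx": 0, "ry": 0, "rz": 0, "gripper": 1}]'

```text
time_s: 31.6
ee_pos: [468.1, 331.6, 115.9]
ee_rot: [-180.0, 0.1, 58.9]
force: [0.2, -0.2, -0.7]
gripper_width: 27.8
gripper_force: 45.0
```

>>> send_rows --motion '[{"tx": 0, "ty": 0, "tz": 0.03, "rx": 0, "ry": 0, "rz": 0, "gripper": 1}, {"tx": 0, "ty": 0, "tz": 0.02, "rx": 0, "ry": 0, "rz": 0, "gripper": 1}, {"tx": 0, "ty": 0, "tz": 0.01, "rx": 0, "ry": 0, "rz": 0, "gripper": 1}, {"tx": 0, "ty": 0, "tz": 0.006, "rx": 0, "ry": 0, "rz": 0, "gripper": 1}, {"tx": 0, "ty": 0, "tz": 0, "rx": 0, "ry": 0, "rz": 0, "gripper": 1}]'

```text
time_s: 32.22
ee_pos: [468.7, 332.1, 83.8]
ee_rot: [180.0, 0.0, 58.9]
force: [0.4, 0.2, -1.2]
gripper_width: 27.8
gripper_force: 45.0
```

>>> send_rows --motion '[{"tx": 0, "ty": 0, "tz": 0.002, "rx": 0, "ry": 0, "rz": 0, "gripper": 1}, {"tx": 0, "ty": 0, "tz": 0, "rx": 0, "ry": 0, "rz": 0, "gripper": 1}, {"tx": 0, "ty": 0, "tz": 0, "rx": 0, "ry": 0, "rz": 0, "gripper": -1}, {"tx": 0, "ty": 0, "tz": 0, "rx": 0, "ry": 0, "rz": 0, "gripper": -1}, {"tx": 0, "ty": 0, "tz": 0, "rx": 0, "ry": 0, "rz": 0, "gripper": -1}, {"tx": 0, "ty": 0, "tz": 0, "rx": 0, "ry": 0, "rz": 0, "gripper": -1}, {"tx": 0, "ty": 0, "tz": 0, "rx": 0, "ry": 0, "rz": 0, "gripper": -1}, {"tx": 0, "ty": 0, "tz": -0.05, "rx": 0, "ry": 0, "rz": 0, "gripper": -1}, {"tx": 0, "ty": 0, "tz": -0.1, "rx": 0, "ry": 0, "rz": 0, "gripper": -1}, {"tx": 0, "ty": 0, "tz": -0.1, "rx": 0, "ry": 0, "rz": 0, "gripper": -1}, {"tx": -0.1, "ty": 0, "tz": -0.1, "rx": 0, "ry": 0, "rz": 0, "gripper": -1}, {"tx": -0.1, "ty": 0, "tz": 0, "rx": 0, "ry": 0, "rz": 0, "gripper": -1}]'

```text
time_s: 33.72
ee_pos: [421.5, 251.9, 255.7]
ee_rot: [179.7, -0.4, 58.9]
force: [-0.5, -0.6, -0.5]
gripper_width: 91.1
gripper_force: 0.0
```

>>> send_rows --motion '[{"tx": 0, "ty": 0, "tz": 0, "rx": 0, "ry": 0, "rz": 0, "gripper": -1}, {"tx": 0, "ty": 0, "tz": 0, "rx": 0, "ry": 0, "rz": 0, "gripper": -1}, {"tx": 0, "ty": 0, "tz": 0, "rx": 0, "ry": 0, "rz": 0, "gripper": -1}, {"tx": 0, "ty": 0, "tz": 0, "rx": 0, "ry": 0, "rz": 0, "gripper": -1}]'

```text
time_s: 34.22
ee_pos: [420.4, 252.1, 251.6]
ee_rot: [-180.0, 0.0, 58.9]
force: [0.6, -0.6, 0.7]
gripper_width: 90.9
gripper_force: 0.0
```

```bash
python3 look.py w11; python3 - <<'E'
from h import *
d=np.load("w11.npz");im,K,R,t=[d[k] for k in("im","K","R","t")]
u,v=proj([[468.7,331.5,136]],K,R,t)[0]; print(u,v); u,v=int(u),int(v); x0,y0=max(u-45,0),max(v-45,0)
hsv=cv2.cvtColor(im[y0:v+45,x0:u+45],cv2.COLOR_BGR2HSV)
k=cv2.inRange(hsv,(0,0,0),(180,255,60)); n,lab,st,ce=cv2.connectedComponentsWithStats(k)
for i in range(1,n):
    if st[i,4]>50: print(st[i],ray(ce[i]+(x0+.5,y0+.5),136,K,R,t).round(1))
s=env.state(); print(s["force"],s["gripper_width"])
cv2.imwrite("pics/c11.png",cv2.resize(im[y0:v+45,x0:u+45],None,fx=6,fy=6))
E
```

```text
34.275 [420.3 252.  251.6] [-1.7998e+02  4.0000e-02  5.8920e+01] [0.3 0.3 0.1] [-0.046 -0.033 -0.043] 91.1 [461.42650907 322.34476811 422.21453886]
278.5509892990982 107.85314083745504
[0.30152676 0.34563476 0.08269382] 91.13457956611214
```

View pics/c11.png

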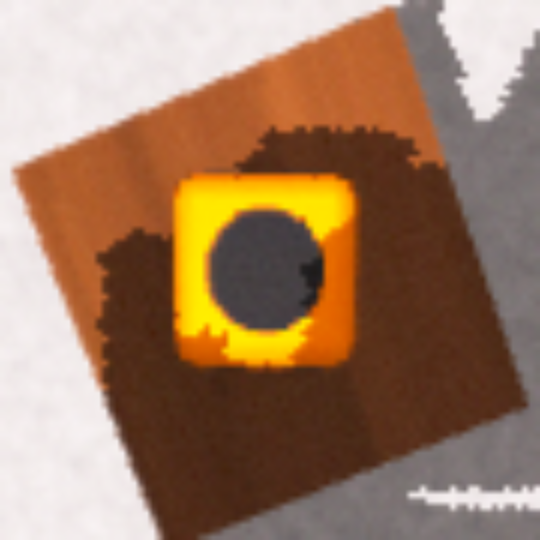

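The driver's square top at crop (265,269) sits central and upright in the stand, matching the predicted position, and the gripper is clear. I'm handing the job in.

```bash
python3 -c "
from workcell import env
print(env.job_done())"
```

```text
the job is handed in; nothing more can be done
None
```

I handed the job in at about 34 s; no verdict came back. By my measurements, the panel is drawn home and the cam was turned about 60° and is snug at roughly 0.35 N m. The screwdriver is released and upright in its stand, with the arm clear.

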